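# Put the washed burner parts back on the gas hob

## Robot

A 6-joint arm with a two-finger parallel gripper is mounted at the origin on the work surface. World frame = base frame: x ahead of the robot, y to its left, z up, the work surface at z = 0. Lengths are in mm, angles in degrees, forces in N, time in s.
With the tool pointing down it reaches from about 350 to 850 mm from the base axis. Payload 8.1 kg.
Tool frame: the origin (TCP) lies at the very end of the fingers, on their centre line; the grasp point (between the pads) lies 19 mm behind it; z points along the fingers, y is the line along which they close (so a half turn about z gives the same grasp; the last joint's range is limited). The gripper opens to 85 mm and grips with 20 to 120 N. Pads are 22 mm wide; open, the fingers measure 114 mm over their backs; the gripper's body (76 mm by 85 mm) begins 54 mm behind the grasp point. The pads swing forward as they close: fully open they stand 13 mm farther back than shut.
Start: joints at [68.617, 7.471, 85.268, -0, 87.261, -4.893], TCP at [170.284, 575.333, 231.292] pointing down, gripper open.
Joint ranges: [-169.43, 169.43], [-51.17, 129.36], [1.28, 143.12], [-76.62, 256.62], [0, 156.53], [-152.29, 152.29]. Speed limits (degrees/s): [136.94, 136.94, 159.86, 180, 180, 180].

## Interface

Orientations are given as [roll, pitch, yaw] about the fixed x, y, z axes, in that order (R = Rz(yaw) Ry(pitch) Rx(roll)).
In Python, from bench import status, viewer, job gives the robot as it stands.
- The arm moves only by the tool arm_command, never from a script. Its argument "targets" is a list that holds one entry, the list of rows, each a list of 7 numbers: the shift along the world's x, y, z in m, then the turn, a rotation vector about the world's x, y, z in rad, then the opening, from -1 (shut) to 1 (fully open). In form: [[[dx, dy, dz, rx, ry, rz, gripper], ...]]. A call has 1 to 10 rows; each row shifts and turns the commanded pose from where the row before left it; what a row does not reach is not made up. A row lasts 1/8 s, in which the tool goes at most 62.5 mm and 10.7 degrees, less where a joint would pass 70% of its speed; a pose out of reach is approached as far as the arm can. A call with a gripper value outside its range is refused whole. The fingers move at their own pace and stop on an object; "force" is the grip in N (left out, the last holds). Time passes only in rows, so rows that do not move let the fingers close. It gives the time, the measured TCP pose, the force, the opening and the grip force at its end, in the units of the state.
- status.sense(): the state, without advancing time (a new reading comes with each control period).
- viewer.snapshot(name): name is "scene" or "top" or "wrist"; returns the picture (480x640x3 uint8, red, green, blue); there is no depth.
- viewer.camera_model(name): a dict with "vertical_fov" (degrees; the focal length in pixels is half the picture's height over the tangent of half this angle, whatever the lens; pixels are square), "cx", "cy" (the principal point, pixels), "k1" (the pictures are not rectified: a ray, as slopes to the right and down, at radius r is drawn at 1 + k1 r^2 times it, then the intrinsics apply), "xyz" and "attitude" of the camera in the world. Camera axes: x right, y down, z forward; pixel columns grow to the right and rows downward; lengths in mm; the calibration is good to about 2 mm. A picture is of the moment at which its call begins: read the wrist's pose just before it. camera_model takes no time and is no camera call; for the wrist camera it gives the pose at the moment of the call.
- job.hand_in(): hands the job in; it is judged then, once.
The state is a dict: "time": time; "joint_pos": joint angles; "qd": joint speeds; "joint_efforts": joint torques, N m; "tool_pos": TCP position; "tcp_rot": TCP orientation; "ft_force": force on the tool from outside, world axes, zero at the start; "wrist_torque": the same for the moment, N m; "finger_gap": finger opening in mm; "grip_force": force on a finger pad.
Only numpy, scipy, OpenCV 4.12 (cv2) and the standard library are available. Lean on these libraries where they do the work, as an engineer would, in place of code of your own. Each camera call takes 0.05 s, during which the arm holds its last target. There are 200 camera calls.

## Task

The washed parts of the two gas burners are piled on the wooden board. Take the pile apart and put both burners of the hob together again: each slotted aluminium crown goes with its stem down into the burner cup of its size, and the black cap of the same size goes flat and centred on top of its crown. Set every part down without dropping it, and leave the mug and the jar alone.

Things in the scene. Friction and masses are not known exactly. Their poses are not given: they have to be found in the camera images.
- crown_small: Small burner crown, aluminium, loose, round. From its origin (centre of underside, z up): stem 22 mm diameter, 9 mm long, foot bevelled 3 mm; slotted body 44 mm diameter from 9 to 21 mm; collar 14 mm diameter on top, to 24 mm. About 80 g. Starts upright on top of the pile, standing on its stem. In its cup the body rests on the cup's rim.
- cap_small: Small burner cap, loose black enamel disc, 50 mm diameter, 9 mm thick, about 70 g; origin at centre of underside, z up. A recess in the underside, 28 mm diameter, 4 mm deep, drops over the crown's collar so that the rim rests flat on the crown; its origin is then 21 mm above the small crown's. Starts second from the top of the pile.
- crown_large: Large burner crown, aluminium, loose, round. From its origin (centre of underside, z up): stem 34 mm diameter, 10 mm long, foot bevelled 3 mm; slotted body 60 mm diameter from 10 to 24 mm; collar 22 mm diameter on top, to 27 mm. About 140 g. Starts third from the top of the pile, under the small cap, standing on its stem.
- cap_large: Large burner cap, loose black enamel disc, 68 mm diameter, 9 mm thick, about 130 g; origin at centre of underside, z up. Recess in the underside 38 mm diameter, 4 mm deep, for the large crown's collar: seated, its origin is 24 mm above the large crown's. Starts at the bottom of the pile, right side up on the board.
- cup_small: Cup of the small burner, fixed, aluminium, on the black hob glass: 42 mm outside diameter at the rim, 14 mm high, open well 32 mm diameter, 12 mm deep; origin at centre of underside, z up. Seated, the small crown's origin is 5 mm above this one. Igniter and probe, 13 mm tall, 27 mm from the axis. The cups are 220 mm apart, either way round.
- cup_large: Cup of the large burner, fixed, aluminium, on the black hob glass: 58 mm outside diameter at the rim, 14 mm high, open well 44 mm diameter, 12 mm deep; origin at centre of underside, z up. Seated, the large crown's origin is 4 mm above this one. Igniter and probe, 13 mm tall, stand 35 mm from the axis.
- board: Fixed wooden chopping board, 200 x 200 x 15 mm, on which the pile stands; origin at the centre of its underside, on the worktop.
- mug: Bystander: white mug, 80 mm diameter, 95 mm high, with a handle, beyond the hob and the board; origin at the centre of its underside.
- jar: Bystander: glass storage jar, 80 mm diameter, 110 mm high, steel lid, beyond the hob and the board; origin at the centre of its underside.
Not all that is in view belongs to the job. Leave any blue look-alike of the crown_large alone. What is shaped like the crown_small but red is not meant.

How it is judged:
By the outcome, as a careful person would: the job done as asked, in the order asked, and still so for the second after the job is handed in, with the robot touching nothing.
It also fails if it takes over 122 s, if anything falls off the work surface, if the arm or the gripper's body presses on something with over 40 N, if the wrist force passes 120 N, or if a joint passes its speed limit or range.

## Working session

There is one attempt and no reset: what is moved stays moved. The work goes in short steps, Python scripts to look and compute and a tool call to move; the robot and the scene stay as the last step left them, time stands still between calls to the robot, and variables do not carry over. Pictures are saved under pics/ and viewed, at most 14 in all, crops included, and the job is handed in when it is done.

Besides the shell and the picture viewer there is one more tool, called after "Request:" as name([rows], argument=value, ...), one row to a line, values as JSON. arm_command: Moves the arm, as the interface text tells. Its arguments: {"type":"object","properties":{"targets":{"type":"array"},"force":{"type":"number"}},"required":["targets"]}

```bash
mkdir -p pics
cat > h.py <<'E'
import numpy as np, cv2
from scipy.spatial.transform import Rotation as R
from bench import status, viewer, job
def snap(n,f=None):
    m=viewer.camera_model(n); im=np.array(viewer.snapshot(n))
    if f: cv2.imwrite('pics/'+f,im[:,:,::-1])
    return im,m
def rot(m):
    a=np.array(m['attitude'],float)
    return a if a.shape==(3,3) else R.from_euler('xyz',a,degrees=True).as_matrix()
def ray(m,u,v):
    f=240/np.tan(np.radians(m['vertical_fov'])/2)
    d=np.array([(u-m['cx'])/f,(v-m['cy'])/f]); s=d.copy()
    for _ in range(20): s=d/(1+m['k1']*(s@s))
    return np.array(m['xyz'],float),rot(m)@np.r_[s,1]
def onz(m,u,v,z):
    o,d=ray(m,u,v); return o+d*(z-o[2])/d[2]
def proj(m,p):
    f=240/np.tan(np.radians(m['vertical_fov'])/2)
    c=rot(m).T@(np.array(p,float)-np.array(m['xyz'])); s=c[:2]/c[2]
    s=s*(1+m['k1']*(s@s)); return f*s+[m['cx'],m['cy']]
E
python3 - <<'E'
from h import *
for n in ['scene','top','wrist']:
    im,m=snap(n,n+'0.png'); print(n,m)
s=status.sense(); print(s)
E
```

```text
scene {'vertical_fov': 55.633105853306326, 'cx': 321.44623048763196, 'cy': 242.10598422860147, 'k1': -0.1070893425211817, 'xyz': array([1109.84767246, -393.33014626,  569.29599752]), 'attitude': array([-125.95592013,    0.96119128,   51.50416211])}
top {'vertical_fov': 53.50543399745737, 'cx': 318.6975880300238, 'cy': 236.318943866014, 'k1': 0.0030071950678562274, 'xyz': array([428.91341493,   3.76709871, 924.59295107]), 'attitude': array([-171.59007099,   -0.48040162,  -88.86278516])}
wrist {'vertical_fov': 66.74199533859498, 'cx': 321.02514404009605, 'cy': 235.80755626151415, 'k1': -0.027826428320323077, 'xyz': array([ 95.84526505, 596.91823803, 372.93488009]), 'attitude': array([1.62317385e+02, 9.39243076e-02, 7.34982079e+01])}
{'time': 0.15, 'joint_pos': array([ 6.86158391e+01,  7.50472586e+00,  8.53174359e+01,  1.65947283e-04,
        8.72617524e+01, -4.89316163e+00]), 'qd': array([ 0.06888572,  0.00167816, -0.29037405, -0.07157326, -0.00301723,
       -0.0862113 ]), 'joint_efforts': array([ 2.54360912e-04, -5.70066011e+01, -5.01157415e+01, -3.76868675e-04,
        9.76960146e-03, -4.43837837e-05]), 'tool_pos': array([170.13611403, 574.91301115, 230.46616742]), 'tcp_rot': array([-1.79916406e+02, -7.32284992e-03,  1.63508987e+02]), 'ft_force': array([ 0.72276119, -0.99311863,  0.34620321]), 'wrist_torque': array([-0.05316013, -0.01722724,  0.00103655]), 'grip_force': 0.0, 'finger_gap': 85.3783898170897}
```

View pics/top0.png

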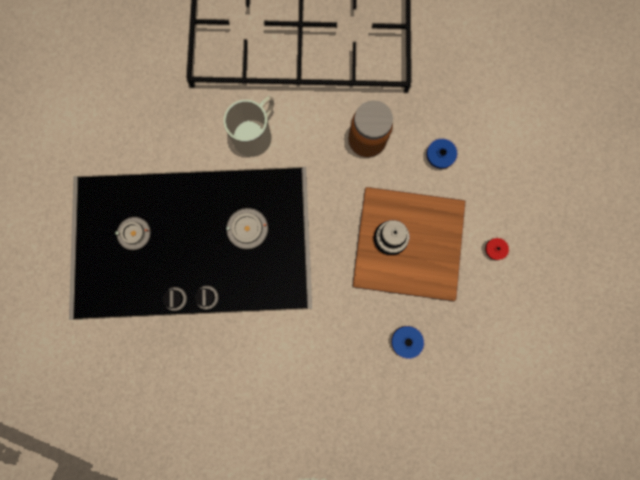

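View pics/scene0.png

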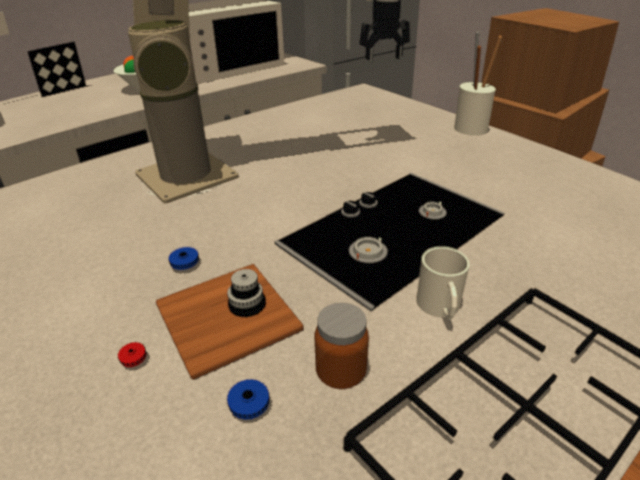

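The top view shows the pile at (393,236) on the board. The large cup is at (247,228) and the small cup at (133,233). The look-alikes are blue at (442,153) and (408,342), and red at (497,249). The grey and black stack on the board is the one that fits. I'll confirm it in one crop.

Run:
```python
from h import *
t=cv2.imread('pics/top0.png'); s=cv2.imread('pics/scene0.png')
a=cv2.resize(t[190:280,348:438],(400,400),interpolation=cv2.INTER_CUBIC)
b=cv2.resize(s[255:325,210:280],(400,400),interpolation=cv2.INTER_CUBIC)
c=cv2.resize(t[200:260,100:280],(800,200+67)[:2],interpolation=cv2.INTER_CUBIC)
b=cv2.convertScaleAbs(b,alpha=1.5)
cv2.imwrite('pics/crop1.png',np.vstack([np.hstack([a,b])[:333*1+0],c]) if 0 else np.vstack([cv2.resize(np.hstack([a,b]),(660,330)),cv2.resize(c,(660,220))]))
m=viewer.camera_model('top')
for n,u,v,z in [('pile',395,233,81),('cupL',247,228,17),('cupS',133,233,17),('mug',247,125,50),('jar',372,119,110),('blue1',442,153,20),('blue2',408,342,20),('red',497,249,15)]: print(n,onz(m,u,v,z).round(0))
for u,v in [(77,178),(302,169),(308,307),(72,318),(365,188),(464,200),(457,299),(354,287)]: print(onz(m,u,v,8).round(0))
```

```text
pile [ 563. -138.   81.]
cupL [577. 137.  17.]
cupS [562. 356.  17.]
mug [772. 141.  50.]
jar [764. -92. 110.]
blue1 [ 734. -241.   20.]
blue2 [ 367. -171.   20.]
red [ 546. -346.   15.]
[671. 478.   8.]
[699.  35.   8.]
[428.  16.   8.]
[399. 461.   8.]
[663. -91.   8.]
[ 643. -286.    8.]
[ 449. -268.    8.]
[468. -71.   8.]
```

View pics/crop1.png

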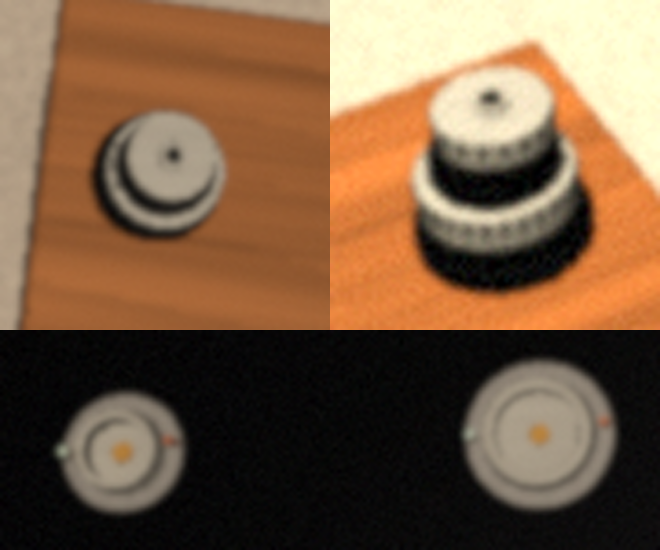

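The crops confirm the pile as crown_small, cap_small, crown_large, cap_large, all grey or black with no colour. The igniters stand about ±y of each cup, so I'll close the fingers along world x (yaw 90). Next I'll go over the small cup and measure with the wrist camera.

Request:
arm_command([
  [[0.039, -0.022, 0, 0, 0, -0.128, 1], [0.039, -0.022, 0, 0, 0, -0.128, 1], [0.039, -0.022, 0, 0, 0, -0.128, 1], [0.039, -0.022, 0, 0, 0, -0.128, 1], [0.039, -0.022, 0, 0, 0, -0.128, 1], [0.039, -0.022, 0, 0, 0, -0.128, 1], [0.039, -0.022, 0, 0, 0, -0.128, 1], [0.039, -0.022, 0, 0, 0, -0.128, 1], [0.039, -0.022, 0, 0, 0, -0.128, 1], [0.039, -0.022, 0, 0, 0, -0.128, 1]],
])

```text
time: 1.4
tool_pos: [561.3, 354.4, 230.8]
tcp_rot: [-180.0, 0.0, 89.9]
ft_force: [-0.2, 0.9, -0.4]
finger_gap: 85.4
grip_force: 0.0
```

Run:
```python
from h import *
s=status.sense(); print(s['time'],s['tool_pos'],s['tcp_rot'],s['joint_pos'].round(1))
im,m=snap('wrist','w1.png'); print(m['xyz'],m['attitude'])
for n,p in [('tcp',s['tool_pos']),('cupS',(562,356,19)),('cupL',(577,137,19))]: print(n,proj(m,p).round(1))
```

```text
1.4 [561.31390506 354.37767217 230.83921572] [-1.79967074e+02  1.51433458e-02  8.99297852e+01] [27.8 17.4 74.   0.  88.7 27.9]
[561.77069099 431.99808761 373.40652569] [ 1.62292482e+02  4.24329133e-02 -8.31785828e-02]
tcp [320.5 305.6]
cupS [321.6 200.1]
cupL [334.5 382.8]
```

View pics/w1.png

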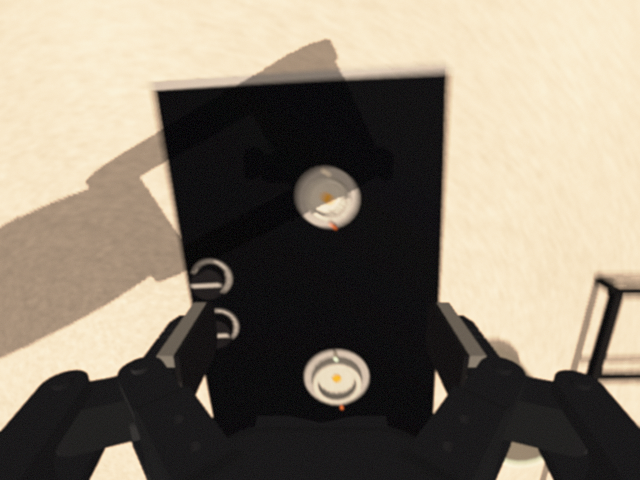

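The wrist picture shows both cups: small at (328,197), large at (336,377).

```bash
cat >> h.py <<'E'
def blob(im,c,r,thr=45,op=5):
    "outer ellipse of the bright thing near c on dark ground; returns centre, axes, orange-dot centre"
    g=im.max(2).astype(np.uint8); M=np.zeros_like(g); cv2.circle(M,(int(c[0]),int(c[1])),r,1,-1)
    b=((g>thr)&(M>0)).astype(np.uint8); b=cv2.morphologyEx(b,cv2.MORPH_CLOSE,np.ones((9,9)))
    b=cv2.morphologyEx(b,cv2.MORPH_OPEN,cv2.getStructuringElement(2,(op,op)))
    k=max(cv2.findContours(b,0,1)[0],key=cv2.contourArea)
    e=cv2.fitEllipse(cv2.convexHull(k))
    q=im.astype(int); o=((q[:,:,0]-q[:,:,2]>60)&(q[:,:,1]-q[:,:,2]>25)&(M>0)); ys,xs=np.nonzero(o)
    d=np.array([xs.mean(),ys.mean()]) if len(xs) else None
    return e,d
def tri(m1,p1,m2,p2):
    (a,d1),(b,d2)=ray(m1,*p1),ray(m2,*p2); d1=d1/np.linalg.norm(d1); d2=d2/np.linalg.norm(d2)
    t=np.linalg.lstsq(np.c_[d1,-d2],b-a,rcond=None)[0]; x,y=a+t[0]*d1,b+t[1]*d2
    return (x+y)/2,np.linalg.norm(x-y)
E
python3 - <<'E'
from h import *
w=cv2.imread('pics/w1.png')[:,:,::-1]; t=cv2.imread('pics/top0.png')[:,:,::-1]; sc=cv2.imread('pics/scene0.png')[:,:,::-1]
mw,mt,ms=[viewer.camera_model(n) for n in ('wrist','top','scene')]
for n,cw,ct,cs in [('S',(328,197),(133,233),(433,210)),('L',(336,377),(247,228),(369,249))]:
    ew,dw=blob(w,cw,48 if n=='L' else 45,45,15); et,dt=blob(t,ct,28,45,9); es,ds=blob(sc,cs,25,60,5)
    print(n,'wrist',ew,dw,'top',et,dt)
    for z in (14,20): print(z,'w',onz(mw,*ew[0],z).round(1),'t',onz(mt,*et[0],z).round(1),'s',onz(ms,*es[0],z).round(1))
    if dw is not None and dt is not None: print('dot tri',tri(mw,dw,mt,dt),'w',onz(mw,*dw,6),'t',onz(mt,*dt,6))
    print('rim tri ws',tri(mw,ew[0],ms,es[0]),'wt',tri(mw,ew[0],mt,et[0]))
E
```

```text
S wrist ((327.22882080078125, 197.30929565429688), (63.19029235839844, 68.80976867675781), 119.49169158935547) [328.47682119 204.27152318] top ((133.0675811767578, 233.05113220214844), (32.75983810424805, 34.67425537109375), 63.35001754760742) [132.8  232.92]
14 w [572.3 353.5  14. ] t [562.5 356.8  14. ] s [570.6 351.   14. ]
20 w [572.2 354.7  20. ] t [561.6 354.5  20. ] s [576.4 342.9  20. ]
dot tri (array([567.02320922, 350.85116048,  27.78199547]), np.float64(12.795835886735823)) w [573.71549717 344.4824666    6.        ] t [563.90994354 360.434542     6.        ]
rim tri ws (array([571.18362791, 352.52052037,  13.26958874]), np.float64(2.8045668295801476)) wt (array([567.27412309, 355.03679133,  16.01239953]), np.float64(10.323875907088603))
L wrist ((336.3199462890625, 376.7263488769531), (58.796451568603516, 67.82807159423828), 93.08753204345703) [337.25961538 383.875     ] top ((246.79647827148438, 228.16021728515625), (41.196136474609375, 42.429569244384766), 66.80377960205078) [246.5 228. ]
14 w [581.8 137.1  14. ] t [576.7 138.3  14. ] s [585.1 134.   14. ]
20 w [581.6 142.   20. ] t [575.7 137.4  20. ] s [590.8 128.3  20. ]
dot tri (array([578.85683488, 136.88567337,  25.03662554]), np.float64(7.262471579011189)) w [583.32555383 120.02517443   6.        ] t [578.29904718 140.05409241   6.        ]
rim tri ws (array([582.41289424, 135.87667278,  11.88937923]), np.float64(1.2702840294093578)) wt (array([579.244842  , 137.9753042 ,  14.29525307]), np.float64(5.165855531403856))
```

The top and wrist estimates differ by 5–10 mm, so the wrist camera's mounting needs a quick self-calibration from several yaw angles.

Request:
arm_command([
  [[0, -0.012, 0, 0, 0, 0.1745, 1], [0, -0.012, 0, 0, 0, 0.1745, 1], [0, -0.012, 0, 0, 0, 0.1745, 1], [0, -0.012, 0, 0, 0, 0.1745, 1], [0, -0.012, 0, 0, 0, 0.1745, 1], [0, -0.012, 0, 0, 0, 0.1745, 1], [0, -0.012, 0, 0, 0, 0.1745, 1], [0, -0.012, 0, 0, 0, 0.1745, 1], [0, -0.012, 0, 0, 0, 0.1745, 1], [0, 0, 0, 0, 0, 0, 1]],
])

```text
time: 2.7
tool_pos: [560.1, 246.8, 231.0]
tcp_rot: [-180.0, -0.0, -179.9]
ft_force: [-0.5, 0.3, -0.9]
finger_gap: 85.5
grip_force: 0.0
```

```bash
cat >> h.py <<'E'
import pickle
def rec(n):
    s=status.sense(); m=viewer.camera_model('wrist'); im=np.array(viewer.snapshot('wrist'))
    cv2.imwrite(f'pics/{n}.png',im[:,:,::-1]); pickle.dump((s,m,im),open(n+'.pkl','wb'))
    print(s['time'],s['tool_pos'].round(1),s['tcp_rot'].round(2)); return s,m,im
E
python3 -c "
from h import *
rec('p2')"
```

```text
2.7 [560.1 246.8 231. ] [-1.7998e+02 -3.0000e-02 -1.7994e+02]
```

Request:
arm_command([
  [[0, -0.05, 0, 0, 0, 0, 1], [0, -0.05, 0, 0, 0, 0, 1], [0, -0.05, 0, 0, 0, 0, 1], [0, -0.05, 0, 0, 0, 0, 1], [0, -0.04, 0, 0, 0, 0, 1], [0, 0, 0, 0, 0, 0, 1]],
])

```text
time: 3.5
tool_pos: [560.3, 5.3, 231.2]
tcp_rot: [-180.0, -0.0, 179.7]
ft_force: [-0.0, -0.6, 0.2]
finger_gap: 85.5
grip_force: 0.0
```

```bash
python3 -c "
from h import *
rec('p3')"
```

```text
3.5 [560.3   5.3 231.2] [-179.97   -0.    179.75]
```

Request:
arm_command([
  [[0, -0.012, 0, 0, 0, -0.1745, 1], [0, -0.012, 0, 0, 0, -0.1745, 1], [0, -0.012, 0, 0, 0, -0.1745, 1], [0, -0.012, 0, 0, 0, -0.1745, 1], [0, -0.012, 0, 0, 0, -0.1745, 1], [0, 0, 0, 0, 0, -0.1745, 1], [0, 0, 0, 0, 0, -0.1745, 1], [0, 0, 0, 0, 0, -0.1745, 1], [0, 0, 0, 0, 0, -0.1745, 1], [0, 0, 0, 0, 0, 0, 1]],
])

```text
time: 4.8
tool_pos: [560.5, -51.0, 231.2]
tcp_rot: [-180.0, -0.0, 90.2]
ft_force: [-0.4, 0.1, 0.1]
finger_gap: 85.4
grip_force: 0.0
```

```bash
python3 -c "
from h import *
rec('p4')"
```

```text
4.8 [560.5 -51.  231.2] [-1.800e+02 -3.000e-02  9.024e+01]
```

Request:
arm_command([
  [[0, 0.008, 0, 0, 0, -0.1745, 1], [0, 0.008, 0, 0, 0, -0.1745, 1], [0, 0.008, 0, 0, 0, -0.1745, 1], [0, 0.008, 0, 0, 0, -0.1745, 1], [0, 0.008, 0, 0, 0, -0.1745, 1], [0, 0, 0, 0, 0, -0.1745, 1], [0, 0, 0, 0, 0, -0.1745, 1], [0, 0, 0, 0, 0, -0.1745, 1], [0, 0, 0, 0, 0, -0.1745, 1], [0, 0, 0, 0, 0, 0, 1]],
])

```text
time: 6.1
tool_pos: [560.3, -12.1, 231.2]
tcp_rot: [-180.0, 0.0, 0.4]
ft_force: [-0.6, 0.0, -0.2]
finger_gap: 85.2
grip_force: 0.0
```

Run:
```python
from h import *
rec('p5')
cv2.imwrite('pics/m.png',cv2.resize(np.vstack([np.hstack([cv2.imread(f'pics/p{i}.png') for i in (2,3)]),np.hstack([cv2.imread(f'pics/p{i}.png') for i in (4,5)])]),(800,600),interpolation=cv2.INTER_AREA))
```

```text
6.1 [560.3 -12.1 231.2] [-179.99    0.      0.43]
```

View pics/m.png

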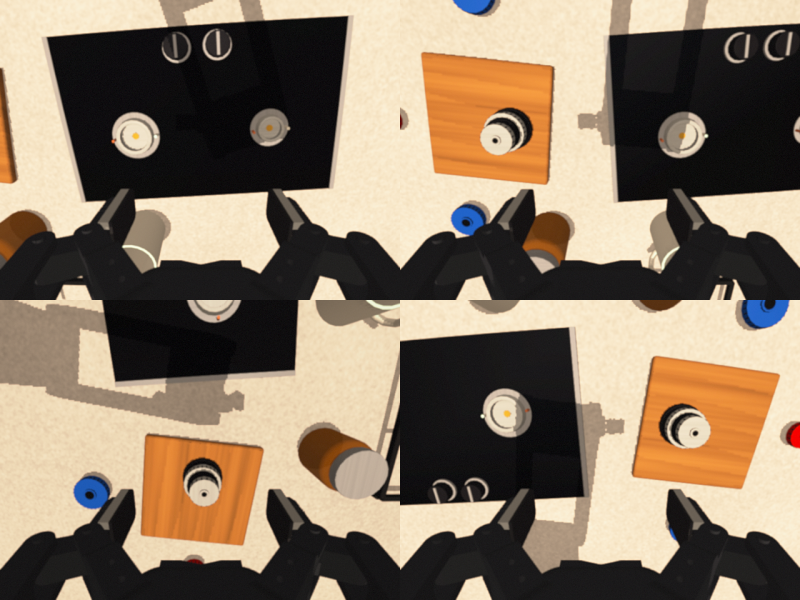

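The montage shows the cups and the pile hole in all four views, roughly at: p2 L(218,216) S(432,203); p3 L(451,214) hole(150,224); p4 hole(326,310); p5 L(171,181) hole(472,213). I'll fit the small mounting correction from these.

```bash
cat >> h.py <<'E'
def hole(im,c,r=9):
    x,y=int(c[0]),int(c[1]); g=im.max(2)[y-r:y+r+1,x-r:x+r+1].astype(float)
    w=np.clip(0.6*np.median(g)-g,0,None); ys,xs=np.mgrid[y-r:y+r+1,x-r:x+r+1]
    return np.array([(xs*w).sum(),(ys*w).sum()])/w.sum()
E
cat > cal.py <<'E'
from h import *
from scipy.optimize import least_squares
P={i:pickle.load(open(f'p{i}.pkl','rb')) for i in (2,3,4,5)}
m1=dict(P[2][1]); m1['xyz']=np.array([561.77069099,431.99808761,373.40652569]); m1['attitude']=np.array([162.292482,.0424329,-.0831786])
P[1]=(None,m1,cv2.imread('pics/w1.png')[:,:,::-1])
O=[]
for i,n,c in [(1,'S',(328,197)),(1,'L',(336,377)),(2,'L',(218,216)),(2,'S',(432,203)),(3,'L',(451,214)),(5,'L',(171,181))]:
    e,d=blob(P[i][2],c,50 if n=='L' else 43,55,13); print(i,n,np.round(e[0],1),np.round(e[1],1)); O.append((i,n,np.array(e[0])))
for i,c in [(3,(150,224)),(4,(326,310)),(5,(472,213))]:
    h=hole(P[i][2],c); print(i,'H',h.round(1)); O.append((i,'H',h))
def cm(m,q):
    m=dict(m); Q=rot(m); m['xyz']=np.array(m['xyz'])+Q@q[3:6]; m['attitude']=Q@R.from_rotvec(q[:3]).as_matrix(); return m
def res(p):
    q=p[:6]; X={'S':np.r_[p[6:8],p[12]],'L':np.r_[p[8:10],p[12]],'H':np.r_[p[10:12],81]}
    r=[(proj(cm(P[i][1],q),X[n])-u)/1.0 for i,n,u in O]
    return np.r_[np.ravel(r),q[:3]/.01,q[3:]/2,(p[12]-17)/3,(np.hypot(*(X['S']-X['L'])[:2])-220)/.5]
if __name__=='__main__':
    s=least_squares(res,np.r_[np.zeros(6),567,354,579,138,563,-138,16]); p=s.x
    print('rot deg',np.degrees(p[:3]).round(2),'t',p[3:6].round(2)); print('S',p[6:8].round(1),'L',p[8:10].round(1),'H',p[10:12].round(1),'rim z',p[12].round(1))
    print('res px',res(p)[:18].reshape(-1,2).round(1).tolist()); print('sd',np.sqrt(np.diag(np.linalg.inv(s.jac.T@s.jac)))[3:].round(2))
    np.save('q.npy',p)
E
python3 cal.py
```

```text
1 S [327.3 197.4] [62.5 68.2]
1 L [336.3 376.6] [58.  67.6]
2 L [217.  216.1] [73.6 79.9]
2 S [430.5 203.6] [59.1 64.2]
3 L [451.1 215.5] [72.2 80.8]
5 L [170.9 180.1] [75.2 83.4]
3 H [151.7 224.7]
4 H [326.3 310.8]
5 H [472.2 212.9]
rot deg [-0.3  -0.08  0.05] t [-0.1  -0.97 -0.23]
S [565.8 357.4] L [578.5 138.1] H [ 565.5 -138. ] rim z 12.0
res px [[-1.4, -1.1], [-0.1, -0.0], [-0.8, 0.9], [0.2, 1.3], [0.0, 0.4], [0.6, 1.0], [0.0, -0.9], [0.3, -0.9], [0.8, -0.5]]
sd [1.65 1.5  1.58 0.8  0.6  0.55 0.54 0.66 0.86 1.71]
```

```bash
sed -i "s/(p\[12\]-17)\/3/(p[12]-8)\/5/; s/-u)\/1.0 for/-u)\/(2. if i==1 else 1.) for/" cal.py; python3 cal.py | tail -4
python3 - <<'E'
from h import *
s,m,im=pickle.load(open('p2.pkl','rb'))
a=cv2.resize(im[166:266,168:268],(400,400),interpolation=cv2.INTER_CUBIC);b=cv2.resize(im[154:254,381:481],(400,400),interpolation=cv2.INTER_CUBIC)
cv2.imwrite('pics/cups.png',cv2.convertScaleAbs(np.hstack([a,b])[:,:,::-1],alpha=1.2))
E
```

```text
rot deg [-0.12 -0.04 -0.02] t [-0.06 -0.41  1.17]
S [565.1 358.1] L [578.5 138.7] H [ 565.7 -137.3] rim z 8.8
res px [[-1.2, -1.0], [-0.3, -0.4], [-0.0, 0.5], [0.1, 0.6], [-0.3, 0.3], [0.5, 0.6], [-0.2, -0.4], [0.2, -0.6], [0.3, -0.2]]
sd [1.64 1.56 1.72 1.1  0.72 0.64 0.62 0.74 0.91 2.03]
```

View pics/cups.png

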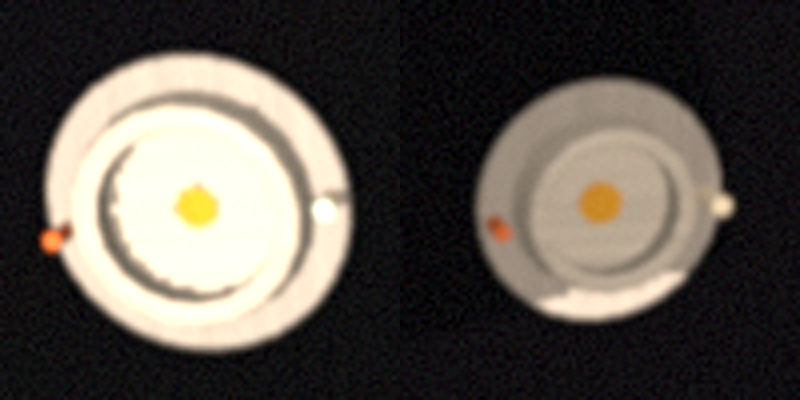

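Each cup has a flange at z≈9 around the rim, and its igniters lie about ±y as assumed. Targets: S (565.1,358.1), L (578.5,138.7), pile top (565.7,−137.3). Now I'll go over the pile.

Request:
arm_command([
  [[0.0006, -0.0139, -0.011, 0, 0, 0.1738, 1], [0.0006, -0.0139, -0.011, 0, 0, 0.1738, 1], [0.0006, -0.0139, -0.011, 0, 0, 0.1738, 1], [0.0006, -0.0139, -0.011, 0, 0, 0.1738, 1], [0.0006, -0.0139, -0.011, 0, 0, 0.1738, 1], [0.0006, -0.0139, -0.011, 0, 0, 0.1738, 1], [0.0006, -0.0139, -0.011, 0, 0, 0.1738, 1], [0.0006, -0.0139, -0.011, 0, 0, 0.1738, 1], [0.0006, -0.0139, -0.011, 0, 0, 0.1738, 1], [0, 0, 0, 0, 0, 0, 1]],
])

```text
time: 7.4
tool_pos: [564.9, -138.0, 131.2]
tcp_rot: [-179.9, -0.0, 89.9]
ft_force: [-0.3, -0.2, -0.5]
finger_gap: 85.5
grip_force: 0.0
```

Run:
```python
from h import *
from cal import cm
s,m,im=rec('p6'); q=np.load('q.npy')[:6]; mc=cm(m,q); t=s['tool_pos']
print('pred',proj(mc,(565.7,-137.3,81)),'tcp',proj(mc,t),'below',proj(mc,(t[0],t[1],81)))
p=proj(mc,(565.7,-137.3,81)); h=hole(im,p,12); print(h, onz(mc,*h,81))
```

```text
1 S [327.3 197.4] [62.5 68.2]
1 L [336.3 376.6] [58.  67.6]
2 L [217.  216.1] [73.6 79.9]
2 S [430.5 203.6] [59.1 64.2]
3 L [451.1 215.5] [72.2 80.8]
5 L [170.9 180.1] [75.2 83.4]
3 H [151.7 224.7]
4 H [326.3 310.8]
5 H [472.2 212.9]
7.4 [ 564.9 -138.   131.2] [-1.7989e+02 -4.0000e-02  8.9930e+01]
pred [322.4196383  261.73249631] tcp [320.77003738 306.27717126] below [321.07895008 262.90105623]
[322.34899434 262.40867716] [ 565.66002674 -137.71099255   81.        ]
```

View pics/p6.png

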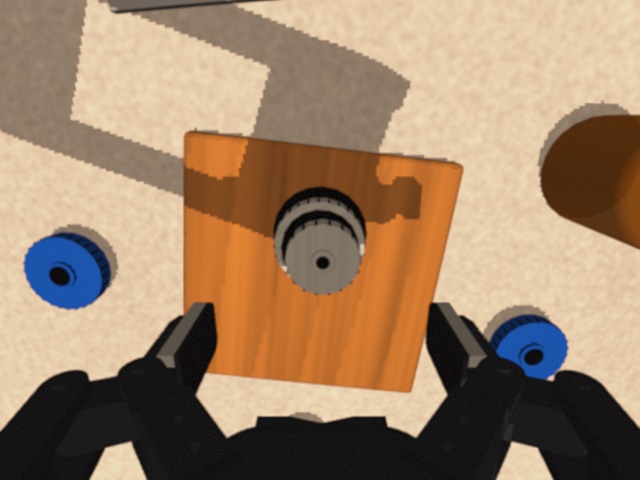

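The hole is at (322,262), which matches the prediction. I'll descend and grip crown_small.

Request:
arm_command([
  [[0.0008, 0.0003, -0.02, 0, 0, 0, 1], [0, 0, -0.02, 0, 0, 0, 1], [0, 0, -0.02, 0, 0, 0, 1], [0, 0, -0.0095, 0, 0, 0, 1], [0, 0, 0, 0, 0, 0, 0.3], [0, 0, 0, 0, 0, 0, -0.3], [0, 0, 0, 0, 0, 0, -0.3], [0, 0, 0, 0, 0, 0, -0.3], [0, 0, 0, 0, 0, 0, -0.3]],
], force=30)

```text
time: 8.57
tool_pos: [567.4, -137.8, 63.9]
tcp_rot: [179.9, 0.0, 89.8]
ft_force: [1.3, -0.6, 5.0]
finger_gap: 42.9
grip_force: 30.8
```

Request:
arm_command([
  [[0, 0, 0.002, 0, 0, 0, -0.3], [0, 0, 0.004, 0, 0, 0, -0.3], [0, 0, 0.01, 0, 0, 0, -0.3], [0, 0, 0.02, 0, 0, 0, -0.3], [0, 0, 0.03, 0, 0, 0, -0.3], [0, 0, 0.03, 0, 0, 0, -0.3], [0, 0, 0, 0, 0, 0, -0.3]],
])

```text
time: 9.45
tool_pos: [569.0, -138.3, 163.7]
tcp_rot: [179.6, 0.1, 89.8]
ft_force: [0.6, 0.6, -0.5]
finger_gap: 42.4
grip_force: 30.6
```

```bash
python3 - <<'E' | tail -3
from h import *
s,m,im=rec('p7'); print(s['ft_force'],s['finger_gap'])
E
```

```text
9.45 [ 569.  -138.3  163.7] [1.7959e+02 1.4000e-01 8.9810e+01]
[ 0.56435803  0.60005479 -0.54383087] 42.44571619043715
```

View pics/p7.png

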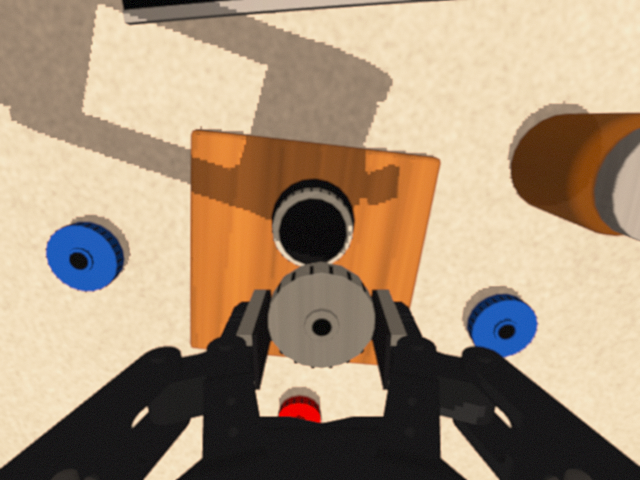

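The crown is held level between the pads, with its hole at (321,327). cap_small now tops the pile at about (313,232).

```bash
sed -i 's/^    e,d=blob(P.*$/    e,d=blob(P[i][2],c,50 if n=="L" else 43,55,13); O.append((i,n,np.array(e[0])))/; s/h=hole(P\[i\]\[2\],c); print.*; O/h=hole(P[i][2],c); O/' cal.py
cat > disc.py <<'E'
from h import *
from cal import cm
q=np.load('q.npy')[:6]
def dark(im,c,r,thr=45):
    g=im.max(2); M=np.zeros(g.shape,np.uint8); cv2.circle(M,(int(c[0]),int(c[1])),r,1,-1)
    b=((g<thr)&(M>0)).astype(np.uint8); b=cv2.morphologyEx(b,cv2.MORPH_OPEN,np.ones((5,5)))
    k=max(cv2.findContours(b,0,1)[0],key=cv2.contourArea); return cv2.fitEllipse(cv2.convexHull(k))
E
python3 - <<'E'
from disc import *
s,m,im=pickle.load(open('p7.pkl','rb')); mc=cm(m,q); t=s['tool_pos']
h=hole(im,(321,327),9); print('hole',h,'off',(onz(mc,*h,t[2]+17.1)-t).round(1))
e=dark(im,(313,232),36); print('cap',e,onz(mc,*e[0],57).round(1))
E
```

```text
hole [321.20197044 327.08456486] off [ 0.1  0.3 17.1]
cap ((312.57232666015625, 231.0276641845703), (63.72072219848633, 65.94926452636719), 88.61705017089844) [ 563.7 -137.    57. ]
```

Request:
arm_command([
  [[0, 0.03, 0, 0, 0.007, 0, -0.3], [-0.001, 0.05, 0, 0, 0, 0, -0.3], [-0.001, 0.055, 0, 0, 0, 0, -0.3], [-0.001, 0.055, 0, 0, 0, 0, -0.3], [-0.001, 0.055, 0, 0, 0, 0, -0.3], [0, 0.055, 0, 0, 0, 0, -0.3], [0, 0.055, 0, 0, 0, 0, -0.3], [0, 0.055, 0, 0, 0, 0, -0.3], [0, 0.05, -0.02, 0, 0, 0, -0.3], [0, 0.036, -0.03, 0, 0, 0, -0.3]],
])

```text
time: 10.75
tool_pos: [562.2, 361.0, 108.3]
tcp_rot: [-179.6, -0.0, 89.9]
ft_force: [1.0, -0.1, -0.7]
finger_gap: 42.8
grip_force: 30.6
```

Request:
arm_command([
  [[0, 0, -0.03, 0, 0, 0, -0.3], [0, 0, 0, 0, 0, 0, -0.3]],
])

```text
time: 11.0
tool_pos: [559.0, 357.3, 73.7]
tcp_rot: [-179.2, 0.2, 89.9]
ft_force: [-0.5, -1.1, -0.4]
finger_gap: 42.7
grip_force: 30.7
```

Run:
```python
from disc import *
s,m,im=rec('p8'); mc=cm(m,q)
print(s['joint_pos'].round(1),proj(mc,(565.1,358.1,20)))
```

```text
11.0 [559.  357.3  73.7] [-179.15    0.25   89.87]
[28.1 24.6 81.8  0.2 74.5 28.1] [332.83425728 258.80235041]
```

View pics/p8.png

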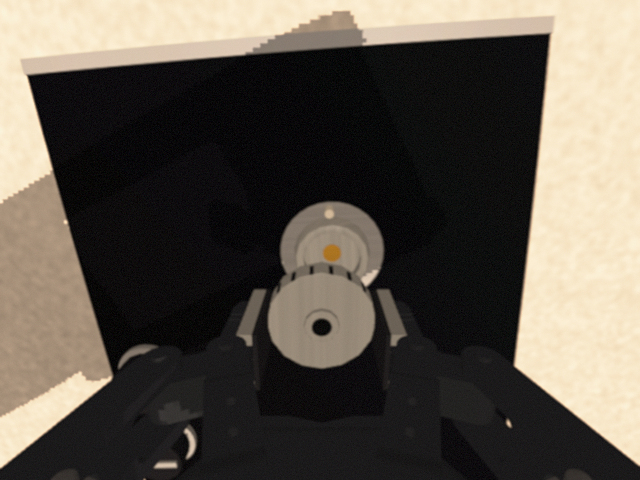

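The crown is held and the cup's dot is visible at (332,252). The tool has drifted by −6 mm in x and −0.85° in roll, so I'll correct both.

Request:
arm_command([
  [[0.003, 0, 0, 0, -0.015, 0, -0.3], [0.003, 0.0005, 0, 0, 0, 0, -0.3], [0, 0, 0, 0, 0, 0, -0.3], [0, 0, 0, 0, 0, 0, -0.3]],
])

```text
time: 11.55
tool_pos: [568.8, 359.0, 79.4]
tcp_rot: [179.5, -0.0, 89.8]
ft_force: [-0.1, -0.9, -0.4]
finger_gap: 42.8
grip_force: 30.7
```

Request:
arm_command([
  [[0, 0, 0, 0, 0, 0, -0.3]],
])

```text
time: 11.68
tool_pos: [568.5, 359.0, 78.9]
tcp_rot: [179.5, -0.0, 89.8]
ft_force: [0.1, -0.2, 0.1]
finger_gap: 42.7
grip_force: 30.7
```

Request:
arm_command([
  [[0, 0, 0, 0, 0, 0, -0.3]],
])

```text
time: 11.8
tool_pos: [568.4, 359.0, 78.7]
tcp_rot: [179.5, 0.0, 89.8]
ft_force: [0.5, 0.3, -0.9]
finger_gap: 42.7
grip_force: 30.7
```

Request:
arm_command([
  [[0, 0, 0, 0, 0, 0, -0.3], [0, 0, 0, 0, 0, 0, -0.3]],
])

```text
time: 12.05
tool_pos: [568.4, 359.0, 78.7]
tcp_rot: [179.5, 0.0, 89.8]
ft_force: [0.8, -0.4, 0.1]
finger_gap: 42.6
grip_force: 30.7
```

Request:
arm_command([
  [[-0.0034, -0.0012, -0.01, 0, 0.008, 0, -0.3], [0, 0, -0.01, 0, 0, 0, -0.3], [0, 0, -0.01, 0, 0, 0, -0.3], [0, 0, -0.01, 0, 0, 0, -0.3], [0, 0, -0.004, 0, 0, 0, -0.3], [0, 0, 0, 0, 0, 0, -0.3], [0, 0, 0, 0, 0, 0, -0.3], [0, 0, 0, 0, 0, 0, -0.3]],
])

```text
time: 13.05
tool_pos: [565.5, 358.1, 35.4]
tcp_rot: [180.0, -0.0, 89.8]
ft_force: [-0.6, -0.5, -1.6]
finger_gap: 42.8
grip_force: 30.7
```

Run:
```python
from disc import *
s,m,im=rec('p9'); mc=cm(m,q); t=s['tool_pos']
for z in (10,20): print(proj(mc,(565.1,358.1,z)))
x,y=270,170; cv2.imwrite('pics/p9c.png',cv2.resize(im[170:390,190:450][:,:,::-1],None,fx=2,fy=2))
```

```text
13.05 [565.5 358.1  35.4] [ 1.7995e+02 -3.0000e-02  8.9810e+01]
[320.06294611 281.37855043]
[320.01148136 290.30817315]
```

View pics/p9c.png

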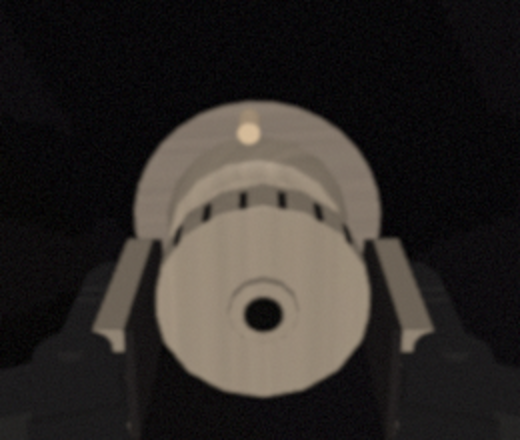

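The crown is centred over the cup to within 1 mm in x. I'll lower it gently.

Request:
arm_command([
  [[-0.0007, 0, -0.003, 0, 0, 0, -0.3], [0, 0, -0.003, 0, 0, 0, -0.3], [0, 0, -0.003, 0, 0, 0, -0.3], [0, 0, -0.002, 0, 0, 0, -0.3], [0, 0, 0, 0, 0, 0, -0.3], [0, 0, 0, 0, 0, 0, -0.3]],
])

```text
time: 13.85
tool_pos: [564.5, 357.9, 23.9]
tcp_rot: [180.0, -0.0, 89.8]
ft_force: [0.2, 0.9, -1.3]
finger_gap: 42.6
grip_force: 30.7
```

Request:
arm_command([
  [[0, 0, -0.0015, 0, 0, 0, -0.3], [0, 0, -0.0015, 0, 0, 0, -0.3], [0, 0, 0, 0, 0, 0, -0.3]],
])

```text
time: 14.22
tool_pos: [564.2, 357.8, 20.5]
tcp_rot: [-180.0, 0.0, 89.8]
ft_force: [-0.1, -0.2, -0.1]
finger_gap: 42.8
grip_force: 30.7
```

Request:
arm_command([
  [[0.0003, 0, -0.001, 0, 0, 0, -0.3], [0, 0, -0.001, 0, 0, 0, -0.3], [0, 0, -0.001, 0, 0, 0, -0.3], [0, 0, 0, 0, 0, 0, -0.3]],
])

```text
time: 14.72
tool_pos: [565.1, 358.1, 19.9]
tcp_rot: [180.0, -0.0, 89.8]
ft_force: [-7.1, -3.6, 13.9]
finger_gap: 42.4
grip_force: 31.9
```

Request:
arm_command([
  [[0, 0, -0.001, 0, 0, 0, -0.3], [0, 0, -0.001, 0, 0, 0, -0.3], [0, 0, 0, 0, 0, 0, -0.3]],
])

```text
time: 15.1
tool_pos: [565.6, 358.4, 19.5]
tcp_rot: [179.9, -0.0, 89.8]
ft_force: [-10.9, -5.0, 22.5]
finger_gap: 42.7
grip_force: 34.2
```

Contact came at TCP z≈19.9. That puts the glass at z≈8, consistent with the flange height, so the crown is seated. I'll relieve the force, open and lift.

Request:
arm_command([
  [[0, 0, 0.0015, 0, 0, 0, -0.3], [0, 0, 0.0005, 0, 0, 0, -0.3], [0, 0, 0, 0, 0, 0, -0.1], [0, 0, 0, 0, 0, 0, 0.1], [0, 0, 0, 0, 0, 0, 0.3], [0, 0, 0, 0, 0, 0, 0.4], [0, 0, 0.005, 0, 0, 0, 0.4], [0, 0, 0.02, 0, 0, 0, 0.6], [0, 0, 0.04, 0, 0, 0, 1], [0, 0, 0.06, 0, 0, 0, 1]],
])

```text
time: 16.35
tool_pos: [563.5, 357.2, 143.3]
tcp_rot: [-179.8, 0.1, 89.8]
ft_force: [1.5, 0.8, 0.0]
finger_gap: 85.4
grip_force: 0.0
```

Request:
arm_command([
  [[0, 0, 0.02, 0, 0, 0, 1], [0, 0, 0, 0, 0, 0, 1], [0, 0, 0, 0, 0, 0, 1]],
])

```text
time: 16.73
tool_pos: [563.7, 357.3, 160.9]
tcp_rot: [-179.9, 0.1, 89.8]
ft_force: [-0.9, 0.1, -0.8]
finger_gap: 85.4
grip_force: 0.0
```

Run:
```python
from disc import *
s,m,im=rec('p10'); mc=cm(m,q); t=s['tool_pos']
p=proj(mc,(565,358,37)); print(p); h=hole(im,p,12); print(h,'crown',onz(mc,*h,37))
x,y=p.astype(int); cv2.imwrite('pics/p10c.png',cv2.resize(im[y-90:y+90,x-120:x+120][:,:,::-1],None,fx=2,fy=2))
```

```text
16.725 [563.7 357.3 160.9] [-1.7986e+02  7.0000e-02  8.9810e+01]
[323.06848925 225.16540775]
[323.41836623 225.28656798] crown [565.26494896 357.90377655  37.        ]
```

View pics/p10c.png

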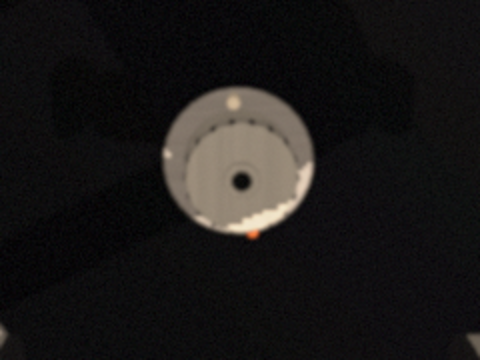

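The small crown is seated and level at (565.3,357.9). Back to the pile for cap_small.

Request:
arm_command([
  [[0, -0.04, 0, 0, 0, 0, 1], [0, -0.06, 0, 0, 0, 0, 1], [0, -0.06, 0, 0, 0, 0, 1], [0, -0.06, 0, 0, 0, 0, 1], [0, -0.06, 0, 0, 0, 0, 1], [0, -0.06, 0, 0, 0, 0, 1], [0, -0.06, 0, 0, 0, 0, 1], [0, -0.054, 0, 0, 0, 0, 1], [0, -0.04, -0.01, 0, 0, 0, 1], [0, 0, -0.02, 0, 0, 0, 1]],
])

```text
time: 18.02
tool_pos: [563.9, -138.9, 131.1]
tcp_rot: [-179.9, 0.0, 89.6]
ft_force: [0.1, 0.8, -0.2]
finger_gap: 85.5
grip_force: 0.0
```

Request:
arm_command([
  [[0, 0, -0.02, 0, 0, 0, 1], [0, 0, 0, 0, 0, 0, 1], [0, 0, 0, 0, 0, 0, 1], [0, 0, 0, 0, 0, 0, 1]],
])

```text
time: 18.52
tool_pos: [565.5, -135.7, 113.8]
tcp_rot: [179.9, 0.0, 89.9]
ft_force: [0.2, 0.2, 1.1]
finger_gap: 85.3
grip_force: 0.0
```

Run:
```python
from disc import *
s,m,im=rec('p11'); mc=cm(m,q); t=s['tool_pos']
p=proj(mc,(563.7,-137,57)); 
for r in (40,46): e=dark(im,p,r); print(p,e,'cap',onz(mc,*e[0],57).round(1),'exp px',50*364/np.linalg.norm(np.array([563.7,-137,57])-mc['xyz']))
```

```text
18.525 [ 565.5 -135.7  113.8] [1.7991e+02 3.0000e-02 8.9880e+01]
[317.71708076 260.60911384] ((317.5036926269531, 260.23748779296875), (77.9493637084961, 79.37382507324219), 83.80569458007812) cap [ 563.6 -136.8   57. ] exp px 85.30821466880724
[317.71708076 260.60911384] ((318.1491394042969, 260.3188171386719), (77.71744537353516, 80.98668670654297), 92.60133361816406) cap [ 564.  -136.8   57. ] exp px 85.30821466880724
```

Request:
arm_command([
  [[-0.0017, -0.0011, -0.02, 0, 0, 0, 1], [0, 0, -0.02, 0, 0, 0, 1], [0, 0, -0.015, 0, 0, 0, 0.6], [0, 0, -0.009, 0, 0, 0, 0.5], [0, 0, -0.002, 0, 0, 0, 0.4], [0, 0, 0, 0, 0, 0, 0.4], [0, 0, 0, 0, 0, 0, 0.4], [0, 0, 0, 0, 0, 0, 0.4]],
], force=30)

```text
time: 19.58
tool_pos: [563.5, -137.4, 47.5]
tcp_rot: [179.9, 0.0, 89.8]
ft_force: [-0.0, 0.2, 1.0]
finger_gap: 59.7
grip_force: 0.0
```

Settled with no contact. Closing.

Request:
arm_command([
  [[0.0003, 0.0005, 0.0003, 0, 0, 0, 0.25], [0, 0, 0, 0, 0, 0, 0.1], [0, 0, 0, 0, 0, 0, -0.1], [0, 0, 0, 0, 0, 0, -0.2], [0, 0, 0, 0, 0, 0, -0.2]],
], force=30)

```text
time: 20.2
tool_pos: [563.7, -136.8, 47.7]
tcp_rot: [180.0, 0.0, 89.8]
ft_force: [-1.7, 1.2, 5.7]
finger_gap: 48.1
grip_force: 30.8
```

Request:
arm_command([
  [[0, 0, 0.002, 0, 0, 0, -0.2], [0, 0, 0.004, 0, 0, 0, -0.2], [0, 0, 0.01, 0, 0, 0, -0.2], [0, 0, 0.02, 0, 0, 0, -0.2], [0, 0, 0.03, 0, 0, 0, -0.2], [0, 0, 0.03, 0, 0, 0, -0.2], [0, 0, 0, 0, 0, 0, -0.2], [0, 0, 0, 0, 0, 0, -0.2]],
])

```text
time: 21.2
tool_pos: [563.2, -136.8, 143.3]
tcp_rot: [180.0, 0.0, 89.8]
ft_force: [-0.3, -0.1, -1.8]
finger_gap: 48.3
grip_force: 31.1
```

Run:
```python
from disc import *
s,m,im=rec('p12'); mc=cm(m,q); t=s['tool_pos']; print(s['finger_gap'],s['ft_force'])
p=proj(mc,(564,-136.8,51)); print('crownL hole pred',p)
try: h=hole(im,p,10); print(h,onz(mc,*h,51).round(1))
except Exception as e: print(e)
pc=proj(mc,t+[0,0.3,9]); print('cap pred',pc)
cv2.imwrite('pics/p12c.png',cv2.convertScaleAbs(im[150:450,160:480][:,:,::-1],alpha=1.7,beta=20))
```

```text
21.2 [ 563.2 -136.8  143.3] [179.98   0.    89.81]
48.27036001849657 [-0.31356931 -0.14833249 -1.81068096]
crownL hole pred [322.09010117 239.46912424]
[321.38808374 241.99516908] [ 563.5 -138.6   51. ]
cap pred [320.74379332 316.36943923]
```

View pics/p12c.png

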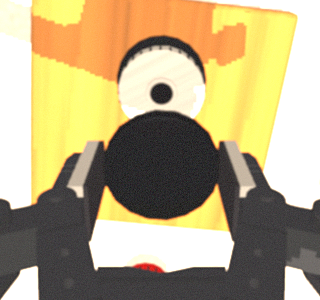

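cap_small is held level, at crop centre (161,165). Carrying it to the small crown at (565.2,358).

Request:
arm_command([
  [[0, 0.03, 0, 0, 0, 0, -0.2], [0, 0.05, 0, 0, 0, 0, -0.2], [0, 0.055, 0, 0, 0, 0, -0.2], [0, 0.055, 0, 0, 0, 0, -0.2], [0.001, 0.055, 0, 0, 0, 0, -0.2], [0.001, 0.055, 0, 0, 0, 0, -0.2], [0, 0.055, 0, 0, 0, 0, -0.2], [0, 0.055, 0, 0, 0, 0, -0.2], [0, 0.05, 0, 0, 0, 0, -0.2], [0, 0.035, -0.01, 0, 0, 0, -0.2]],
])

```text
time: 22.5
tool_pos: [564.5, 360.5, 132.2]
tcp_rot: [-180.0, 0.0, 89.9]
ft_force: [0.3, -0.1, -0.2]
finger_gap: 48.1
grip_force: 31.1
```

Request:
arm_command([
  [[0, 0, -0.02, 0, 0, 0, -0.2], [0, 0, -0.02, 0, 0, 0, -0.2], [0, 0, -0.02, 0, 0, 0, -0.2], [0, 0, -0.01, 0, 0, 0, -0.2], [0, 0, 0, 0, 0, 0, -0.2], [0, 0, 0, 0, 0, 0, -0.2], [0, 0, 0, 0, 0, 0, -0.2], [0, 0, 0, 0, 0, 0, -0.2]],
])

```text
time: 23.5
tool_pos: [565.7, 358.5, 63.9]
tcp_rot: [179.9, -0.0, 89.8]
ft_force: [0.7, 0.3, -0.4]
finger_gap: 48.3
grip_force: 31.1
```

Correct by (−0.5, −0.5) mm and descend to just above contact, about 34.

Request:
arm_command([
  [[-0.0005, -0.0005, -0.008, 0, 0, 0, -0.2], [0, 0, -0.008, 0, 0, 0, -0.2], [0, 0, -0.006, 0, 0, 0, -0.2], [0, 0, -0.003, 0, 0, 0, -0.2], [0, 0, 0, 0, 0, 0, -0.2], [0, 0, 0, 0, 0, 0, -0.2], [0, 0, 0, 0, 0, 0, -0.2]],
])

```text
time: 24.38
tool_pos: [565.1, 357.9, 38.5]
tcp_rot: [180.0, -0.0, 89.8]
ft_force: [-0.1, 0.4, 0.0]
finger_gap: 47.8
grip_force: 31.1
```

Request:
arm_command([
  [[0, 0, -0.0015, 0, 0, 0, -0.2], [0, 0, -0.0015, 0, 0, 0, -0.2], [0, 0, 0, 0, 0, 0, -0.2], [0, 0, 0, 0, 0, 0, -0.2]],
])

```text
time: 24.88
tool_pos: [564.7, 357.7, 35.0]
tcp_rot: [-180.0, 0.0, 89.8]
ft_force: [-1.3, 0.2, -0.1]
finger_gap: 48.4
grip_force: 31.1
```

Request:
arm_command([
  [[0.0004, 0.0003, -0.001, 0, 0, 0, -0.2], [0, 0, -0.0007, 0, 0, 0, -0.2], [0, 0, 0, 0, 0, 0, -0.2], [0, 0, 0, 0, 0, 0, -0.2]],
])

```text
time: 25.38
tool_pos: [565.3, 358.1, 33.7]
tcp_rot: [180.0, -0.0, 89.8]
ft_force: [-1.9, -1.1, 4.1]
finger_gap: 48.3
grip_force: 31.5
```

Contact at 33.7, where predicted, so the cap is seated. Release and lift.

Request:
arm_command([
  [[0, 0, 0, 0, 0, 0, 0.1], [0, 0, 0, 0, 0, 0, 0.2], [0, 0, 0, 0, 0, 0, 0.4], [0, 0, 0, 0, 0, 0, 0.6], [0, 0, 0.005, 0, 0, 0, 0.6], [0, 0, 0.02, 0, 0, 0, 0.6], [0, 0, 0.04, 0, 0, 0, 1], [0, 0, 0.05, 0, 0, 0, 1], [0, 0, 0, 0, 0, 0, 1], [0, 0, 0, 0, 0, 0, 1]],
])

```text
time: 26.62
tool_pos: [565.6, 358.3, 149.9]
tcp_rot: [179.9, -0.1, 89.8]
ft_force: [-0.4, 0.2, -0.1]
finger_gap: 85.2
grip_force: 0.0
```

Run:
```python
from disc import *
s,m,im=rec('p13'); mc=cm(m,q); t=s['tool_pos']; print(s['finger_gap'],s['ft_force'])
p=proj(mc,(565.2,358,43)).astype(int); print(p)
g=im.max(2); print(g[p[1]-60:p[1]+61:5,p[0]], g[p[1],p[0]-60:p[0]+61:5])
cv2.imwrite('pics/p13c.png',cv2.resize(cv2.convertScaleAbs(im[p[1]-75:p[1]+75,p[0]-100:p[0]+100][:,:,::-1],alpha=3,beta=-20),None,fx=2,fy=2))
```

```text
26.625 [565.6 358.3 149.9] [ 1.799e+02 -5.000e-02  8.981e+01]
85.17819140256381 [-0.36068921  0.17067878 -0.11642958]
[320 233]
[  7  15 110 136 129 118  13  11  16  20  15  13  17  19   8   9  14  19
  27  21  21  11  18  14  16] [ 15  13  11  10   3 114  19  18  17  11  17  20  17  15  15  15  10  11
  17  72  19  15  23  16  21]
```

View pics/p13c.png

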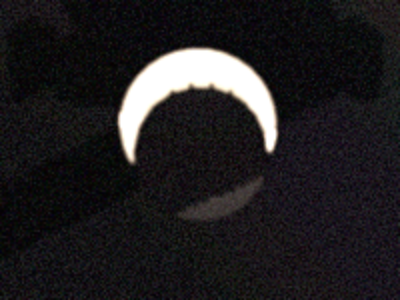

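The cap sits centred, spanning crop columns 133–267 about 200. On to crown_large.

Request:
arm_command([
  [[-0.002, -0.04, 0, 0, 0, 0, 1], [0, -0.06, 0, 0, 0, 0, 1], [0, -0.06, 0, 0, 0, 0, 1], [0, -0.06, 0, 0, 0, 0, 1], [0, -0.06, 0, 0, 0, 0, 1], [0, -0.06, 0, 0, 0, 0, 1], [0, -0.06, 0, 0, 0, 0, 1], [0, -0.056, 0, 0, 0, 0, 1], [0, -0.04, -0.01, 0, 0, 0, 1], [0, 0, -0.02, 0, 0, 0, 1]],
])

```text
time: 27.92
tool_pos: [562.7, -140.9, 117.5]
tcp_rot: [-180.0, 0.0, 89.6]
ft_force: [-0.6, 0.3, 0.5]
finger_gap: 85.7
grip_force: 0.0
```

Request:
arm_command([
  [[0, 0, -0.02, 0, 0, 0, 1], [0, 0, 0, 0, 0, 0, 1], [0, 0, 0, 0, 0, 0, 1], [0, 0, 0, 0, 0, 0, 1]],
])

```text
time: 28.42
tool_pos: [564.0, -137.5, 99.4]
tcp_rot: [179.9, 0.0, 89.9]
ft_force: [0.2, -0.7, -0.2]
finger_gap: 85.4
grip_force: 0.0
```

```bash
cat >> disc.py <<'E'
def grey(im,c,r,lo=60):
    "bright unsaturated disc"
    a=im.astype(int); mx,mn=a.max(2),a.min(2); M=np.zeros(mx.shape,np.uint8); cv2.circle(M,(int(c[0]),int(c[1])),r,1,-1)
    b=((mx>lo)&(mx-mn<0.3*mx)&(M>0)).astype(np.uint8); b=cv2.morphologyEx(b,cv2.MORPH_CLOSE,np.ones((15,15))); b=cv2.morphologyEx(b,cv2.MORPH_OPEN,np.ones((9,9)))
    k=max(cv2.findContours(b,0,1)[0],key=cv2.contourArea); return cv2.fitEllipse(cv2.convexHull(k))
E
python3 - <<'E'
from disc import *
s,m,im=rec('p14'); mc=cm(m,q)
p=proj(mc,(563.7,-138,51)); h=hole(im,p,13); print(p,h,'hole z51',onz(mc,*h,51).round(1))
h=hole(im,h,15); print(h,'hole z51',onz(mc,*h,51).round(1))
e=grey(im,p,60); print(e,'body top',onz(mc,*e[0],46).round(1),60*364/np.linalg.norm(np.array([563.7,-137,48])-mc['xyz']))
E
```

```text
28.425 [ 564.  -137.5   99.4] [1.7991e+02 3.0000e-02 8.9870e+01]
[320.26444518 264.84875377] [320.46368715 266.93575419] hole z51 [ 563.8 -139.3   51. ]
[319.91696335 267.31866077] hole z51 [ 563.5 -139.5   51. ]
((319.91986083984375, 260.1022033691406), (101.6734848022461, 102.89302062988281), 85.9861831665039) body top [ 563.5 -137.1   46. ] 105.1853923004445
```

Request:
arm_command([
  [[-0.0004, -0.0007, -0.02, 0, 0, 0, 1], [0, 0, -0.02, 0, 0, 0, 1], [0, 0, -0.018, 0, 0, 0, 1], [0, 0, -0.01, 0, 0, 0, 0.8], [0, 0, -0.004, 0, 0, 0, 0.7], [0, 0, 0, 0, 0, 0, 0.6], [0, 0, 0, 0, 0, 0, 0.6], [0, 0, 0, 0, 0, 0, 0.6]],
], force=35)

```text
time: 29.48
tool_pos: [563.3, -138.9, 27.2]
tcp_rot: [179.9, 0.0, 89.8]
ft_force: [0.2, 0.1, -1.0]
finger_gap: 68.3
grip_force: 0.0
```

Request:
arm_command([
  [[0, 0, 0, 0, 0, 0, 0.4], [0, 0, 0, 0, 0, 0, 0.2], [0, 0, 0, 0, 0, 0, 0.1], [0, 0, 0, 0, 0, 0, 0.1], [0, 0, 0, 0, 0, 0, 0.1]],
])

```text
time: 30.1
tool_pos: [563.4, -138.9, 27.3]
tcp_rot: [179.9, 0.0, 89.8]
ft_force: [-1.9, 0.9, 6.1]
finger_gap: 58.6
grip_force: 37.3
```

Request:
arm_command([
  [[0, 0, 0.002, 0, 0, 0, 0.1], [0, 0, 0.004, 0, 0, 0, 0.1], [0, 0, 0.01, 0, 0, 0, 0.1], [0, 0, 0.02, 0, 0, 0, 0.1], [0, 0, 0.03, 0, 0, 0, 0.1], [0, 0, 0.03, 0, 0, 0, 0.1], [0, 0, 0, 0, 0, 0, 0.1], [0, 0, 0, 0, 0, 0, 0.1]],
])

```text
time: 31.1
tool_pos: [562.6, -138.6, 122.3]
tcp_rot: [180.0, -0.0, 89.8]
ft_force: [0.4, -0.1, -2.3]
finger_gap: 58.9
grip_force: 38.0
```

Run:
```python
from disc import *
s,m,im=rec('p15'); mc=cm(m,q); t=s['tool_pos']; print(s['finger_gap'],s['ft_force'])
p=proj(mc,t+[0,0,23.7]); print('hole pred',p); h=hole(im,p,14); print(h,'off',(onz(mc,*h,t[2]+23.7)-t).round(1))
e=grey(im,p,75); print('body',e,(onz(mc,*e[0],t[2]+20.7)-t).round(1))
p=proj(mc,(563.5,-138,24)); print('capL pred',p)
e=dark(im,p,50); print(e,onz(mc,*e[0],24).round(1),68*364/np.linalg.norm(np.array([563,-138,24])-mc['xyz']))
```

```text
31.1 [ 562.6 -138.6  122.3] [180.    -0.    89.81]
58.85962990263206 [ 0.39031035 -0.13314531 -2.31453104]
hole pred [320.65883163 337.21273334]
[320.0257732  337.17835052] off [-0.2  0.  23.7]
body ((319.9244689941406, 336.934814453125), (149.501953125, 149.9854736328125), 13.192941665649414) [-0.3 -1.9 20.7]
capL pred [322.23593459 235.77219877]
((321.7698059082031, 233.9021453857422), (90.58354949951172, 93.33470153808594), 83.4935302734375) [ 563.2 -136.6   24. ] 98.31817300794148
```

Request:
arm_command([
  [[0.002, 0.03, 0, 0, 0, 0, 0.1], [0.003, 0.045, 0, 0, 0, 0, 0.1], [0.003, 0.05, 0, 0, 0, 0, 0.1], [0.003, 0.05, 0, 0, 0, 0, 0.1], [0.003, 0.05, 0, 0, 0, 0, 0.1], [0.002, 0.035, -0.01, 0, 0, 0, 0.1], [0, 0.017, -0.02, 0, 0, 0, 0.1], [0, 0, -0.02, 0, 0, 0, 0.1], [0, 0, 0, 0, 0, 0, 0.1], [0, 0, 0, 0, 0, 0, 0.1]],
])

```text
time: 32.4
tool_pos: [578.8, 137.0, 72.2]
tcp_rot: [-180.0, 0.0, 89.7]
ft_force: [-0.5, 0.1, -1.4]
finger_gap: 58.6
grip_force: 38.2
```

Run:
```python
from disc import *
s,m,im=rec('p16'); mc=cm(m,q); t=s['tool_pos']; print(s['finger_gap'],s['ft_force'])
p=proj(mc,(578.5,138.7,9)); print('flange pred',p)
g=im.max(2).astype(int)
# flange left/right edges on rows above the crown
for r in range(int(p[1])-55,int(p[1]),12):
    xs=np.nonzero(g[r,220:430]>55)[0]+220; print(r,(xs.min(),xs.max(),(xs.min()+xs.max())/2) if len(xs) else None)
for y in (138.7+38,138.7+30): print(proj(mc,(578.5,y,9)))
```

```text
32.4 [578.8 137.   72.2] [-1.7997e+02  2.0000e-02  8.9720e+01]
58.631665196838604 [-0.4593072   0.10088058 -1.37483291]
flange pred [320.41968604 251.97738102]
196 (np.int64(286), np.int64(355), np.float64(320.5))
208 (np.int64(271), np.int64(370), np.float64(320.5))
220 (np.int64(263), np.int64(378), np.float64(320.5))
232 (np.int64(258), np.int64(383), np.float64(320.5))
244 (np.int64(256), np.int64(386), np.float64(321.0))
[320.05527068 189.02894473]
[320.13521353 202.8553446 ]
```

The cup matches the prediction in both axes (flange centre about (320.5,252)). Lowering.

Request:
arm_command([
  [[0, 0.0015, -0.01, 0, 0, 0, 0.1], [0, 0, -0.012, 0, 0, 0, 0.1], [0, 0, -0.012, 0, 0, 0, 0.1], [0, 0, -0.008, 0, 0, 0, 0.1], [0, 0, 0, 0, 0, 0, 0.1], [0, 0, 0, 0, 0, 0, 0.1], [0, 0, 0, 0, 0, 0, 0.1], [0, 0, 0, 0, 0, 0, 0.1]],
])

```text
time: 33.45
tool_pos: [579.1, 139.9, 30.9]
tcp_rot: [180.0, -0.0, 89.8]
ft_force: [-0.6, -0.6, -1.0]
finger_gap: 58.2
grip_force: 38.2
```

Request:
arm_command([
  [[-0.0004, -0.0012, -0.003, 0, 0, 0, 0.1], [0, 0, -0.003, 0, 0, 0, 0.1], [0, 0, -0.003, 0, 0, 0, 0.1], [0, 0, -0.002, 0, 0, 0, 0.1], [0, 0, 0, 0, 0, 0, 0.1], [0, 0, 0, 0, 0, 0, 0.1]],
])

```text
time: 34.2
tool_pos: [578.4, 138.6, 19.4]
tcp_rot: [180.0, -0.0, 89.8]
ft_force: [-0.3, -0.6, -0.8]
finger_gap: 58.5
grip_force: 38.2
```

Request:
arm_command([
  [[0, 0, -0.001, 0, 0, 0, 0.1], [0, 0, -0.001, 0, 0, 0, 0.1], [0, 0, 0, 0, 0, 0, 0.1], [0, 0, 0, 0, 0, 0, 0.1]],
])

```text
time: 34.7
tool_pos: [578.4, 138.6, 17.4]
tcp_rot: [-180.0, -0.0, 89.8]
ft_force: [0.0, -0.9, -2.2]
finger_gap: 58.6
grip_force: 38.2
```

Request:
arm_command([
  [[0.0003, 0, -0.001, 0, 0, 0, 0.1], [0, 0, -0.001, 0, 0, 0, 0.1], [0, 0, -0.0005, 0, 0, 0, 0.1], [0, 0, 0, 0, 0, 0, 0.1], [0, 0, 0, 0, 0, 0, 0.1]],
])

```text
time: 35.33
tool_pos: [578.8, 138.6, 15.3]
tcp_rot: [180.0, 0.0, 89.8]
ft_force: [-3.4, -2.1, 5.5]
finger_gap: 58.9
grip_force: 38.7
```

Contact at 15.3, against 15.2 predicted, so it is seated. Release, lift and measure.

Request:
arm_command([
  [[0, 0, 0, 0, 0, 0, 0.35], [0, 0, 0, 0, 0, 0, 0.5], [0, 0, 0, 0, 0, 0, 0.7], [0, 0, 0, 0, 0, 0, 0.8], [0, 0, 0.005, 0, 0, 0, 0.8], [0, 0, 0.02, 0, 0, 0, 0.9], [0, 0, 0.04, 0, 0, 0, 1], [0, 0, 0.05, 0, 0, 0, 1], [0, 0, 0, 0, 0, 0, 1], [0, 0, 0, 0, 0, 0, 1]],
])

```text
time: 36.58
tool_pos: [579.2, 138.7, 131.2]
tcp_rot: [179.9, -0.0, 89.8]
ft_force: [-0.1, 0.3, -0.7]
finger_gap: 85.5
grip_force: 0.0
```

Run:
```python
from disc import *
s,m,im=rec('p17'); mc=cm(m,q); print(s['finger_gap'],s['ft_force'])
p=proj(mc,(578.6,138.6,38.9)); h=hole(im,p,12); print(p,h,'crownL',onz(mc,*h,38.9).round(1))
p=proj(mc,(578.5,138.7,9)); e=grey(im,p,70,45); print('flange',e,onz(mc,*e[0],9).round(1))
```

```text
36.575 [579.2 138.7 131.2] [ 1.7989e+02 -2.0000e-02  8.9810e+01]
85.50790043591488 [-0.07329404  0.34167942 -0.70988631]
[319.92198729 239.57170412] [319.81647097 240.65135918] crownL [578.5 137.8  38.9]
flange ((319.4624328613281, 226.72352600097656), (104.18488311767578, 105.55308532714844), 175.20587158203125) [578.2 138.9   9. ]
```

Request:
arm_command([
  [[-0.002, -0.03, 0, 0, 0, 0, 1], [-0.003, -0.05, 0, 0, 0, 0, 1], [-0.003, -0.05, 0, 0, 0, 0, 1], [-0.003, -0.05, 0, 0, 0, 0, 1], [-0.003, -0.05, 0, 0, 0, 0, 1], [-0.001, -0.03, -0.01, 0, 0, 0, 1], [0, -0.015, -0.02, 0, 0, 0, 1], [0, 0, -0.02, 0, 0, 0, 1], [0, 0, 0, 0, 0, 0, 1], [0, 0, 0, 0, 0, 0, 1]],
])

```text
time: 37.88
tool_pos: [563.7, -135.1, 79.7]
tcp_rot: [-180.0, -0.0, 89.9]
ft_force: [0.0, -0.9, 1.3]
finger_gap: 85.4
grip_force: 0.0
```

Run:
```python
from disc import *
s,m,im=rec('p18'); mc=cm(m,q)
p=proj(mc,(563.3,-137.5,24))
for r in (60,66): e=dark(im,p,r); print(p,e,onz(mc,*e[0],22).round(1),68*364/np.linalg.norm(np.array([563,-138,24])-mc['xyz']))
```

```text
37.875 [ 563.7 -135.1   79.7] [-1.7997e+02 -2.0000e-02  8.9900e+01]
[320.24375695 263.2292592 ] ((320.8338623046875, 261.1783752441406), (106.09710693359375, 111.37565612792969), 89.9641342163086) [ 563.6 -137.    22. ] 116.28429213437731
[320.24375695 263.2292592 ] ((320.8338623046875, 261.1783752441406), (106.09710693359375, 111.37565612792969), 89.9641342163086) [ 563.6 -137.    22. ] 116.28429213437731
```

crown_large is seated at (578.5,138). cap_large is at (563.6,−137.2) on the board. Descending carefully.

Request:
arm_command([
  [[-0.0001, -0.0022, -0.02, 0, 0, 0, 1], [0, 0, -0.02, 0, 0, 0, 1], [0, 0, -0.012, 0, 0, 0, 1], [0, 0, -0.006, 0, 0, 0, 0.85], [0, 0, 0, 0, 0, 0, 0.8], [0, 0, 0, 0, 0, 0, 0.8], [0, 0, 0, 0, 0, 0, 0.8]],
])

```text
time: 38.8
tool_pos: [564.2, -138.8, 22.7]
tcp_rot: [179.9, 0.0, 89.8]
ft_force: [-0.3, -0.9, -0.1]
finger_gap: 76.9
grip_force: 0.0
```

Request:
arm_command([
  [[0, 0.0005, -0.003, 0, 0, 0, 0.8], [0, 0, -0.003, 0, 0, 0, 0.8], [0, 0, -0.001, 0, 0, 0, 0.8], [0, 0, 0, 0, 0, 0, 0.75], [0, 0, 0, 0, 0, 0, 0.75]],
])

```text
time: 39.42
tool_pos: [563.7, -138.1, 15.0]
tcp_rot: [180.0, 0.0, 89.8]
ft_force: [0.9, 0.4, -0.0]
finger_gap: 74.6
grip_force: 0.0
```

Request:
arm_command([
  [[0, 0.0006, -0.0015, 0, 0, 0, 0.75], [0, 0, -0.0015, 0, 0, 0, 0.75], [0, 0, -0.0005, 0, 0, 0, 0.72], [0, 0, 0, 0, 0, 0, 0.72]],
])

```text
time: 39.92
tool_pos: [563.5, -137.4, 11.3]
tcp_rot: [-180.0, -0.0, 89.8]
ft_force: [0.0, -0.6, 0.2]
finger_gap: 73.6
grip_force: 0.0
```

Request:
arm_command([
  [[0, 0, 0, 0, 0, 0, 0.6], [0, 0, 0, 0, 0, 0, 0.4], [0, 0, 0, 0, 0, 0, 0.3], [0, 0, 0, 0, 0, 0, 0.3], [0, 0, 0, 0, 0, 0, 0.3]],
], force=35)

```text
time: 40.55
tool_pos: [563.9, -137.6, 12.0]
tcp_rot: [180.0, 0.0, 89.8]
ft_force: [-2.3, 0.0, 5.4]
finger_gap: 65.7
grip_force: 38.5
```

Request:
arm_command([
  [[0, 0, 0.002, 0, 0, 0, 0.3], [0, 0, 0.004, 0, 0, 0, 0.3], [0, 0, 0.01, 0, 0, 0, 0.3], [0, 0, 0.02, 0, 0, 0, 0.3], [0, 0, 0.03, 0, 0, 0, 0.3], [0, 0, 0.03, 0, 0, 0, 0.3], [0, 0, 0, 0, 0, 0, 0.3], [0, 0, 0, 0, 0, 0, 0.3]],
])

```text
time: 41.55
tool_pos: [563.4, -137.4, 107.3]
tcp_rot: [180.0, 0.0, 89.8]
ft_force: [-1.0, -0.4, -1.8]
finger_gap: 65.7
grip_force: 39.3
```

Run:
```python
from disc import *
s,m,im=rec('p19'); mc=cm(m,q); t=s['tool_pos']; print(s['finger_gap'],s['ft_force'])
p=proj(mc,t+[0,0,12]); print('cap pred',p)
g=im.max(2).astype(int); c=int(p[0]); print('col',g[int(p[1])-95:int(p[1])+96:5,c]); 
p=proj(mc,(563.6,-137.3,15)); print('old spot',p,im[int(p[1]),int(p[0])])
```

```text
41.55 [ 563.4 -137.4  107.3] [179.99   0.    89.81]
65.7224664211174 [-0.99394153 -0.37642773 -1.7583688 ]
cap pred [320.7116299  320.73516487]
col [136 138 138  60  19  20  15  15  20  12  18  12  17  17  22  17   4  11
  17  12   9  11  14  17  16  20  13  16  14  14  19  19  13 212 228 228
 239 250 249]
old spot [321.19105191 239.17262236] [101  59  26]
```

Run:
```python
from disc import *
s,m,im=pickle.load(open('p19.pkl','rb')); mc=cm(m,q); t=s['tool_pos']
for y,z in ((-34,12),(-33,12),(34,3),(34,12)): print(y,z,proj(mc,t+[0,y,z]))
g=im.max(2).astype(int); c=321; col=g[:,c]; print([r for r in range(220,420) if (col[r]>45)!=(col[r+1]>45)])
```

```text
-34 12 [320.99810355 389.44442604]
-33 12 [320.99024545 387.56409355]
34 3 [320.43414528 233.723066  ]
34 12 [320.38063063 240.94245966]
[240, 387]
```

The cap is centred in the grip to about 0.3 mm. Carrying it to the large crown at (578.6,138.2), with contact expected at TCP z≈33.

Request:
arm_command([
  [[0.002, 0.03, 0, 0, 0, 0, 0.3], [0.003, 0.045, 0, 0, 0, 0, 0.3], [0.003, 0.05, 0, 0, 0, 0, 0.3], [0.003, 0.05, 0, 0, 0, 0, 0.3], [0.003, 0.05, 0, 0, 0, 0, 0.3], [0.001, 0.034, 0, 0, 0, 0, 0.3], [0, 0.017, -0.01, 0, 0, 0, 0.3], [0, 0, -0.02, 0, 0, 0, 0.3], [0, 0, -0.01, 0, 0, 0, 0.3], [0, 0, 0, 0, 0, 0, 0.3]],
])

```text
time: 42.85
tool_pos: [577.2, 136.9, 65.1]
tcp_rot: [-179.8, 0.0, 89.7]
ft_force: [-0.2, -0.3, -1.1]
finger_gap: 65.7
grip_force: 39.3
```

Request:
arm_command([
  [[0, 0, -0.01, 0, 0, 0, 0.3], [0, 0, 0, 0, 0, 0, 0.3], [0, 0, 0, 0, 0, 0, 0.3], [0, 0, 0, 0, 0, 0, 0.3]],
])

```text
time: 43.35
tool_pos: [579.0, 138.6, 57.9]
tcp_rot: [180.0, -0.0, 89.8]
ft_force: [0.2, 0.1, -1.0]
finger_gap: 65.7
grip_force: 39.3
```

Request:
arm_command([
  [[-0.0004, -0.0004, -0.008, 0, 0, 0, 0.3], [0, 0, -0.008, 0, 0, 0, 0.3], [0, 0, -0.004, 0, 0, 0, 0.3], [0, 0, -0.001, 0, 0, 0, 0.3], [0, 0, 0, 0, 0, 0, 0.3], [0, 0, 0, 0, 0, 0, 0.3], [0, 0, 0, 0, 0, 0, 0.3]],
])

```text
time: 44.22
tool_pos: [578.4, 138.2, 36.7]
tcp_rot: [180.0, -0.0, 89.8]
ft_force: [-0.4, -0.4, -2.1]
finger_gap: 65.7
grip_force: 39.3
```

Request:
arm_command([
  [[0, 0, -0.001, 0, 0, 0, 0.3], [0, 0, -0.001, 0, 0, 0, 0.3], [0, 0, 0, 0, 0, 0, 0.3], [0, 0, 0, 0, 0, 0, 0.3]],
])

```text
time: 44.72
tool_pos: [578.2, 138.1, 34.4]
tcp_rot: [-180.0, 0.0, 89.8]
ft_force: [0.8, 0.4, -0.9]
finger_gap: 65.7
grip_force: 39.3
```

Request:
arm_command([
  [[0.0003, 0, -0.001, 0, 0, 0, 0.3], [0, 0, -0.0006, 0, 0, 0, 0.3], [0, 0, 0, 0, 0, 0, 0.3], [0, 0, 0, 0, 0, 0, 0.3]],
])

```text
time: 45.22
tool_pos: [578.6, 138.1, 33.0]
tcp_rot: [180.0, -0.0, 89.8]
ft_force: [-1.8, -0.8, 2.1]
finger_gap: 65.6
grip_force: 39.6
```

Seated at 33.0, as predicted. Release, lift and step back so both burners can be seen.

Request:
arm_command([
  [[0, 0, 0, 0, 0, 0, 0.55], [0, 0, 0, 0, 0, 0, 0.65], [0, 0, 0, 0, 0, 0, 0.8], [0, 0, 0, 0, 0, 0, 0.95], [0, 0, 0.005, 0, 0, 0, 1], [0, 0, 0.02, 0, 0, 0, 1], [0, 0, 0.04, 0, 0, 0, 1], [0, 0, 0.05, 0, 0, 0, 1], [0, 0, 0.05, 0, 0, 0, 1], [0, 0, 0, 0, 0, 0, 1]],
])

```text
time: 46.48
tool_pos: [582.1, 138.7, 206.0]
tcp_rot: [179.3, -0.1, 89.8]
ft_force: [0.9, -0.5, 0.6]
finger_gap: 85.6
grip_force: 0.0
```

Request:
arm_command([
  [[0, 0, 0, 0, 0, 0, 1], [0, 0, 0, 0, 0, 0, 1]],
])

```text
time: 46.72
tool_pos: [577.6, 138.0, 196.5]
tcp_rot: [-179.9, 0.0, 89.8]
ft_force: [0.1, 0.2, -0.4]
finger_gap: 85.4
grip_force: 0.0
```

Run:
```python
from disc import *
s,m,im=rec('p20'); mc=cm(m,q); print(s['finger_gap'],s['ft_force'])
p=proj(mc,(578.6,138.2,45)).astype(int); print(p)
sc,_=snap('scene')
a=cv2.convertScaleAbs(im[p[1]-100:p[1]+100,p[0]-130:p[0]+130],alpha=2.5); b=cv2.convertScaleAbs(sc[190:280,330:460],alpha=1.8)
cv2.imwrite('pics/fin.png',np.hstack([cv2.resize(a,(400,308)),cv2.resize(b,(400,277)+()) if 0 else cv2.resize(b,(400,308))])[:,:,::-1])
```

```text
46.725 [577.6 138.  196.5] [-1.7986e+02  2.0000e-02  8.9810e+01]
85.4068592479292 [ 0.05234085  0.16352818 -0.40361338]
[322 216]
```

View pics/fin.png

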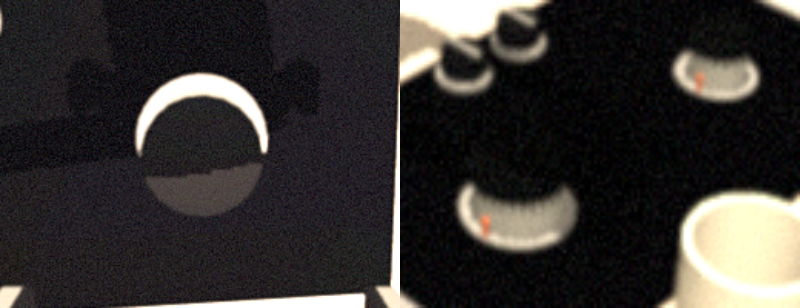

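Both burners are assembled. The large cap is flat and centred (columns 142–265 in the left crop), and the scene view shows both stacks level.

```bash
python3 -c "
from bench import job
print(job.hand_in())"
```

```text
the job is handed in; nothing more can be done
None
```

Both burners are back together, each crown seated in its cup with its cap flat and centred on top; the job was handed in at about 47 s, with the mug and jar untouched.

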